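# Set the stop of a carton rack

## Robot

A 6-joint arm with a two-finger parallel gripper is mounted at the origin on a cart in front of the work surface, level with it; the furniture and walls round the work are solid. World frame = base frame: x ahead of the robot, y to its left, z up, the work surface at z = 0. Lengths are in m, angles in rad, forces in N, time in s.
With the tool pointing down it reaches from about 0.3 to 0.775 m from the base axis. Payload 14.6 kg.
Tool frame: the origin (TCP) lies at the very end of the fingers, on their centre line; the grasp point (between the pads) lies 19 mm behind it; z points along the fingers, x is the direction in which the jaws open and shut, and the axes are right-handed (so a half turn about z gives the same grasp; the last joint's range is limited). The gripper opens to 94 mm and grips with 3 to 60 N. Pads are 16 mm wide; open, the fingers measure 119 mm over their backs; the gripper's body (75 mm by 177 mm) begins 78 mm behind the grasp point.
Start: joints at [-1.167, 0.3, 1.521, -0, 1.321, -0.067], TCP at [0.249, -0.49, 0.171] pointing down, gripper open.
Joint ranges: [-3.03, 3.03], [-0.79, 2.21], [0.23, 2.52], [-1.04, 4.18], [0, 3.07], [-2.55, 2.55]. Speed limits (rad/s): [2.22, 2.22, 2.57, 3.14, 3.14, 3.14].

## Interface

Orientations are given as [roll, pitch, yaw] about the fixed x, y, z axes, in that order (R = Rz(yaw) Ry(pitch) Rx(roll)).
In Python, from station import ctrl gives the robot as it stands.
- The arm moves only by the shell command python3 -m inch 'ROWS' [FORCE]. ROWS is JSON, one flat list of numbers, 7 for each row, row after row: the shift along the tool's x, y, z in cm, then the turn, a rotation vector about the tool's x, y, z in rad, then the opening, from 0 (shut) to 1 (fully open). In form: [tx, ty, tz, wx, wy, wz, claw, tx, ty, tz, wx, wy, wz, claw, ...]. A call has 1 to 20 rows; each row shifts and turns the commanded pose from where the row before left it, along the tool's axes as they then stand; what a row does not reach is not made up. A row lasts 1/8 s, in which the tool goes at most 62.5 mm and 10.7 degrees, less where a joint would pass 70% of its speed; a pose out of reach is approached as far as the arm can. A call is refused whole if a number of a shift passes 6.25 or a number of a turn 0.188, either way. A call with a gripper value outside its range is refused whole. The fingers move at their own pace and stop on an object; FORCE is the grip in N (left out, the last holds). Time passes only in rows, so rows that do not move let the fingers close. It gives the time, the measured TCP pose, the force and the opening at its end, in the units of the state.
- ctrl.get_obs(): the state, without advancing time (a new reading comes with each control period).
- ctrl.camera(name): name is "scene" or "top" or "wrist"; returns (picture, depth): 400x640x3 uint8, red, green, blue; 400x640 float32, m along the optical axis (not along the pixel's ray), 0 where there is no reading.
- ctrl.camera_params(name): a dict with "vertical_fov" (degrees; the focal length in pixels is half the picture's height over the tangent of half this angle, whatever the lens; pixels are square), "cx", "cy" (the principal point, pixels), "camera_from_world" (4x4, takes a point from world to camera coordinates); the wrist camera has in their place "mount" (4x4, takes a point from camera to tool coordinates, whose origin is the TCP and whose axes are the tool frame's). Camera axes: x right, y down, z forward; pixel columns grow to the right and rows downward; lengths in m; the calibration is good to about 2 mm. The wrist camera is an equidistant fisheye: a pixel r from the principal point sees the ray r / f radians off the axis. A picture is of the moment at which its call begins: read the wrist's pose just before it. camera_params takes no time and is no camera call.
- ctrl.hand_in(): hands the job in, once; it reports no verdict.
Trained networks look in the newest picture that a camera, given by its name, has taken for a name from the list of things; names that differ only in an ending like _2 or _b are one class to them, and where a whole thing is asked for, a point or a joint stands for the part that bears it (a point fixed in the world has none). Each returns a list of dicts, best first, with "score" (0 to 1); they miss things now and then, are a little off and sometimes report something else, mostly with a low value. They report only what shows in the picture. A call takes as long as a camera call.
- ctrl.spot_in(camera, label): "bbox" ([centre column, centre row, width, height] in pixels, round what is visible of it).
- ctrl.place_of(camera, label): "centre" ([column, row] in pixels: a listed point, or the origin of a listed thing).
The state is a dict: "time_s": time; "qpos": joint angles; "joint_vel": joint speeds; "tau": joint torques, N m; "ee_pos": TCP position; "eef_rot": TCP orientation; "force": force on the tool from outside, world axes, zero at the start; "moment": the same for the moment, N m; "grip_width": finger opening in m.
Only numpy, scipy, OpenCV 4.12 (cv2) and the standard library are available. Lean on these libraries where they do the work, as an engineer would, in place of code of your own. Each camera call takes 0.05 s, during which the arm holds its last target. There are 200 camera calls.

## Task

Move the orange stop of the carton rack up to the carton that stands in the rack: lift it out of its notches and drop it, fully down and square across, into the last pair of notches before the carton, just clear of it. Fingers fit only fore and aft of its grip block where it is parked, and only at the block's two sides next to the carton, so set it down part-way and take it again the other way. Leave both cartons and the two small bottles standing where they are.

Things in the scene. Friction and masses are not known exactly. Their poses are not given: they have to be found in the camera images.
- carton_rack: Fixed grey and aluminium rack, 200 x 310 mm, without a floor (things in it stand on the bench). Origin: bench level, midway between the rails. +y runs along the two parallel toothed rails, away from the end fence (42 mm high, inner face at y = -140 mm); x points across. Rails centred at x = +-87 mm, 14 mm wide, tooth tops 32.5 mm above the bench.
- notch_first (a point): Midway between the notch pair nearest the fence, at notch-floor height (18 mm above bench), rack y = -48.5 mm; axes as the rack's. Each rail has 9 notches, 9 mm wide with rounded tooth tops, at 0, 16, 32 ... 128 mm from here in +y. The stop starts in the pair at 112 mm. The last pair before the carton is at 16 mm with carton_tall in the rack, at 32 mm with carton_long; the bar then clears it by 1 to 5 mm.
- stop_grip (a point): Centre of the orange stop's grip block, 23 mm above the stop's underside, axes parallel to the stop (which starts parallel to the rack, +y away from the carton). The block is 44 x 44 mm, 46 mm high; grip it along y, or along x behind the bar. The stop is loose, about 0.16 kg. Seated, the block stands on the bench, this point 23 mm above it.
- stop_bar (a point): Centre of the stop's bar, 19 mm in stop -y from stop_grip, 26.5 mm above the stop's underside. The bar is 186 mm long (x), 6 mm thick (y), its underside 18 and its top 35 mm above the stop's underside; its front is flush with the block's face toward the carton. It drops into one notch of each rail, 1.5 mm play each way.
- carton_tall_centre (a point): Centre of a white-grey carton, 150 mm (its x) x 100 mm (its y) x 59 mm high. One of the two cartons stands in the rack against the fence (within 3 mm), the other beside the rack behind the rail; which is which varies.
- carton_long_centre (a point): Centre of a white carton, 125 mm (its x) x 116 mm (its y) x 55 mm high. See carton_tall_centre.
- amber_vial_centre (a point): Centre of a small amber bottle with black cap, diameter 28, 62 mm high, standing loose in the rack 5 to 10 mm from one side (x) of the parked grip block, behind the bar; sides vary.
- dropper_white_centre (a point): Centre of a small white bottle with red tip, diameter 26, 62 mm high, standing loose on the other side of the parked grip block.

How it is judged:
At the end, for the whole second after the job is handed in: The bar lies in the last pair of notches before the carton in the rack (within 5 mm of the notch centre, 10 mm of centred across, 0.06 rad of square), fully down (grip centre below 27 mm), tilted under 0.08 rad, released and at rest; cartons and bottles where they were (((x of carton_tall_centre in the frame of carton_rack between -0.05 and 0.05 m and y of carton_tall_centre in the frame of carton_rack below 0 m and y of stop_bar in the frame of carton_rack between -0.0375 and -0.0275 m) or (x of carton_long_centre in the frame of carton_rack between -0.05 and 0.05 m and y of carton_long_centre in the frame of carton_rack below 0 m and y of stop_bar in the frame of carton_rack between -0.0215 and -0.0115 m)) and height (world z) of stop_grip below 0.027 m and angle between stop_grip's own z axis and vertical below 0.08 rad and angle between the y axis of stop_grip and the y axis of carton_rack, either way round below 0.06 rad and x of stop_bar in the frame of carton_rack between -0.01 and 0.01 m and linear speed of stop below 0.01 m/s); the robot touches nothing.
It fails at once if a carton is shifted by more than 10 mm (distance of any of carton_tall_centre, carton_long_centre from where it was at the start of the episode above 0.01 m).
It fails at once if a small bottle is shifted by more than 12 mm or tipped (distance of any of amber_vial_centre, dropper_white_centre from where it was at the start of the episode above 0.012 m or angle between any of amber_vial_centre, dropper_white_centre's own z axis and vertical above 0.3 rad).
It also fails if it takes over 48 s, if anything falls off the work surface, if the arm or the gripper's body presses on something with over 40 N, if the wrist force passes 120 N, or if a joint passes its speed limit or range.

## Working session

There is one attempt and no reset: what is moved stays moved. The work goes in short steps, Python scripts to look and compute and a shell command to move; the robot and the scene stay as the last step left them, time stands still between calls to the robot, and variables do not carry over. Pictures are saved under pics/ and viewed, about 8 in all and at most 12, crops included, and the job is handed in when it is done.

```bash
ls; mkdir -p pics
cat > h.py <<'E'
from station import ctrl
import numpy as np, cv2
from scipy.spatial.transform import Rotation as R
np.set_printoptions(precision=4,suppress=True)
LAB=["stop_grip","stop_bar","notch_first","carton_rack","carton_tall_centre","carton_long_centre","amber_vial_centre","dropper_white_centre"]
def ray(cam,px,o=None):
    p=ctrl.camera_params(cam); f=200/np.tan(np.radians(p["vertical_fov"])/2)
    d=np.array([px[0]-p["cx"],px[1]-p["cy"]])
    if "mount" in p:
        r=np.hypot(*d); t=r/f; c=np.array([*(d/max(r,1e-9)*np.sin(t)),np.cos(t)])
        T=np.eye(4);T[:3,:3]=R.from_euler("xyz",o["eef_rot"]).as_matrix();T[:3,3]=o["ee_pos"]; M=T@p["mount"]
    else:
        c=np.array([*(d/f),1.]); M=np.linalg.inv(p["camera_from_world"])
    return M[:3,3],M[:3,:3]@c
def atz(cam,px,z,o=None):
    a,d=ray(cam,px,o); return a+d*(z-a[2])/d[2]
E
python3 - <<'E'
from h import *
Z=dict(stop_grip=.023,stop_bar=.0265,notch_first=.018,carton_rack=0,carton_tall_centre=.0295,carton_long_centre=.0275,amber_vial_centre=.031,dropper_white_centre=.031)
for c in("top","scene"):
    im,d=ctrl.camera(c); cv2.imwrite(f"pics/{c}0.png",im[...,::-1])
    for l in LAB:
        r=ctrl.place_of(c,l)
        for q in r[:2]: print(c,l,round(q["score"],2),np.round(q["centre"]),atz(c,q["centre"],Z[l]))
o=ctrl.get_obs();print(o["time_s"],o["ee_pos"],o["eef_rot"],o["grip_width"])
E
```

```text
pics
top stop_grip 0.92 [293. 230.] [0.4843 0.3395 0.023 ]
top stop_bar 0.71 [300. 231.] [0.4831 0.3232 0.0265]
top carton_rack 0.63 [299. 230.] [0.4892 0.3267 0.    ]
top carton_tall_centre 0.61 [347. 166.] [0.6499 0.2334 0.0295]
top carton_long_centre 0.77 [361. 259.] [0.439  0.1801 0.0275]
top amber_vial_centre 0.48 [285. 250.] [0.4371 0.3502 0.031 ]
top dropper_white_centre 0.71 [297. 209.] [0.5317 0.3361 0.031 ]
top dropper_white_centre 0.18 [292. 233.] [0.4769 0.3383 0.031 ]
scene carton_tall_centre 0.87 [376. 212.] [0.6495 0.2327 0.0295]
scene carton_long_centre 0.87 [280. 277.] [0.4471 0.1835 0.0275]
scene amber_vial_centre 0.83 [241. 200.] [0.4473 0.363  0.031 ]
scene amber_vial_centre 0.26 [288. 194.] [0.5282 0.3389 0.031 ]
scene dropper_white_centre 0.54 [290. 191.] [0.5336 0.3439 0.031 ]
0.9 [ 0.2495 -0.4902  0.171 ] [ 3.1416 -0.0001 -1.1   ] 0.09423770223056811
```

Run:
```python
import cv2
a=cv2.imread("pics/top0.png")[130:310,230:450]; b=cv2.imread("pics/scene0.png")[140:340,180:450]
a=cv2.resize(a,(480,393)); b=cv2.resize(b,(530,393))
import numpy as np
cv2.imwrite("pics/c0.png",cv2.resize(np.hstack([a,b]),(800,311)))
```

```text
(no output)
```

View pics/c0.png

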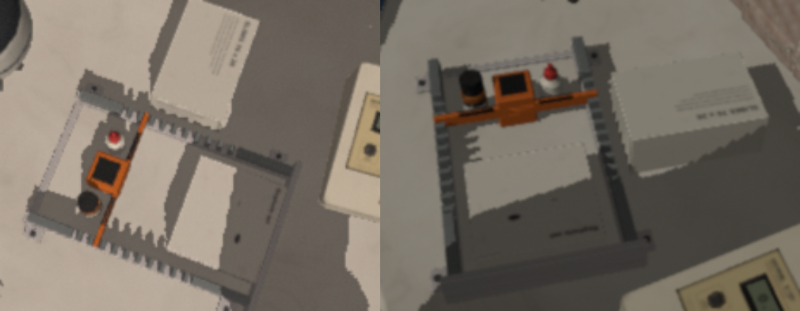

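The picture shows the stop's block at about (107,172) in the left crop, with the white/red dropper above it, the amber vial below it, and the carton in the rack at about (235,215). The other carton is outside, at about (205,60). Next I'll get the yaw, the carton identity and any tall obstacles from depth.

Run:
```python
from h import *
im,d=ctrl.camera("top");p=ctrl.camera_params("top");f=200/np.tan(np.radians(p["vertical_fov"])/2)
v,u=np.mgrid[:400,:640]; C=np.stack([(u-p["cx"])/f*d,(v-p["cy"])/f*d,d,np.ones_like(d)],-1)
W=(C@np.linalg.inv(p["camera_from_world"]).T)[...,:3]
print("mm/px",W[230,300,:2]-W[230,301,:2])
hsv=cv2.cvtColor(im,cv2.COLOR_RGB2HSV)
m=(hsv[...,0]<16)&(hsv[...,1]>170)&(hsv[...,2]>60)&(np.hypot(W[...,0]-.48,W[...,1]-.32)<.13)
P=np.array([atz("top",(a,b),.035)[:2] for b,a in np.argwhere(m)])
b=P[np.hypot(*(P-[.484,.3395]).T)>.045]
vx,vy,x0,y0=cv2.fitLine(b.astype(np.float32),cv2.DIST_HUBER,0,.001,.001).ravel()
print("bar dir deg",np.degrees(np.arctan2(vy,vx)),len(b),"pt",x0,y0,"ends",b[np.argmin(b@[vx,vy])],b[np.argmax(b@[vx,vy])])
ok=d>0
for h in(.09,.15,.2):
    q=ok&(W[...,2]>h); n,l,s,c=cv2.connectedComponentsWithStats(q.astype(np.uint8))
    for i in range(1,n):
        if s[i,4]>30: w=W[l==i]; print(h,s[i,4],w.min(0),w.max(0))
def box(lo,hi,cx,cy,r):
    q=ok&(W[...,2]>lo)&(W[...,2]<hi)&(np.hypot(W[...,0]-cx,W[...,1]-cy)<r)
    n,l,s,c=cv2.connectedComponentsWithStats(q.astype(np.uint8)); i=1+np.argmax(s[1:,4]); w=W[l==i]
    r=cv2.minAreaRect((w[:,:2]*1000).astype(np.float32)); print(r,"z",np.median(w[:,2]))
box(.047,.075,.44,.18,.12);box(.047,.075,.65,.233,.12)
```

```text
mm/px [-0.0003  0.0022]
bar dir deg -13.773415 82 pt 0.48001942 0.32125905 ends [0.3918 0.3448] [0.5689 0.3013]
0.09 50184 [ 0.788  -0.4106  0.09  ] [0.9648 1.1119 0.425 ]
0.09 3043 [0.5886 0.4788 0.0903] [0.7289 0.6183 0.124 ]
0.09 33 [0.6219 0.6581 0.0904] [0.6344 0.6691 0.1022]
0.09 1128 [ 0.5745 -0.1755  0.0901] [ 0.6225 -0.1134  0.2269]
0.09 873 [0.197  0.0007 0.1578] [0.2445 0.1178 0.3043]
0.15 15004 [0.788  0.2469 0.15  ] [0.9217 0.9738 0.3736]
0.15 24955 [ 0.8012 -0.2468  0.15  ] [0.8115 0.2414 0.425 ]
0.15 1070 [ 0.8016 -0.3568  0.1501] [ 0.8098 -0.2519  0.2836]
0.15 700 [ 0.5767 -0.1682  0.1501] [ 0.6148 -0.1134  0.2269]
0.15 873 [0.197  0.0007 0.1578] [0.2445 0.1178 0.3043]
0.2 11862 [0.788  0.2469 0.2   ] [0.8165 0.6399 0.3736]
0.2 21661 [ 0.8012 -0.2468  0.2   ] [0.8115 0.2414 0.425 ]
0.2 475 [ 0.8033 -0.3174  0.2001] [ 0.8082 -0.2519  0.2836]
0.2 350 [ 0.5788 -0.1682  0.2   ] [ 0.6119 -0.1321  0.2269]
0.2 668 [0.2075 0.0007 0.2001] [0.2445 0.1062 0.3043]
((442.5810852050781, 182.56219482421875), (116.0656967163086, 125.16791534423828), 76.1612777709961) z 0.05644115760549884
((646.0421752929688, 230.94961547851562), (99.98999786376953, 151.2250213623047), 76.10871887207031) z 0.06145488637006463
```

View pics/scene0.png

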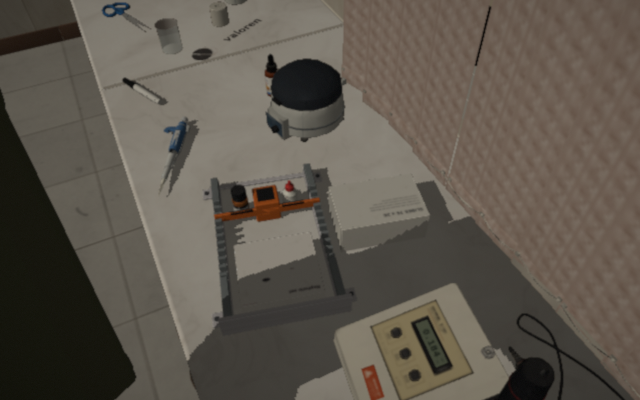

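Long carton is in the rack (116x125 mm), so the target pair is at 32 mm. Rack yaw is about -13.8°. Something up to 0.30 m high stands near (0.22, 0.06), so I'll check it before moving.

View pics/top0.png

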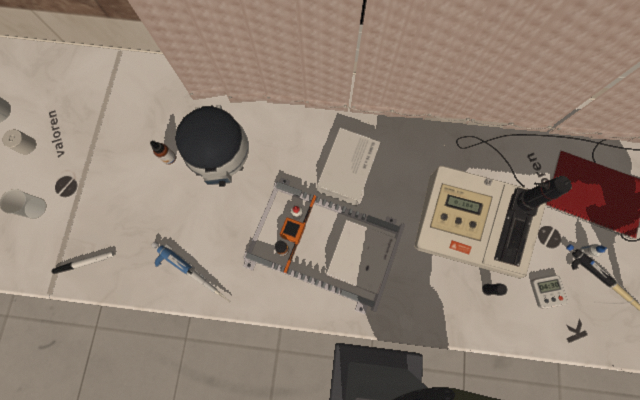

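Run:
```python
from h import *
p=ctrl.camera_params("top");f=200/np.tan(np.radians(p["vertical_fov"])/2)
for w in([.22,.06,.25],[.22,.06,0],[.6,-.14,.2],[.249,-.49,.17],[.2,-.4,0]):
    c=p["camera_from_world"]@[*w,1]; print(w,c[:2]/c[2]*f+[p["cx"],p["cy"]])
print(ctrl.camera_params("wrist"))
```

```text
[0.22, 0.06, 0.25] [443.1628 402.1015]
[0.22, 0.06, 0] [406.5985 369.7432]
[0.6, -0.14, 0.2] [550.9042 183.4985]
[0.249, -0.49, 0.17] [758.9774 412.7383]
[0.2, -0.4, 0] [627.0749 408.3598]
{'vertical_fov': 65.70646984690485, 'cx': 319.1417593436234, 'cy': 200.0009676027227, 'mount': array([[ 1.    , -0.0005,  0.0003,  0.0002],
       [ 0.0003,  0.9575,  0.2884, -0.0843],
       [-0.0005, -0.2884,  0.9575, -0.2133],
       [ 0.    ,  0.    ,  0.    ,  1.    ]])}
```

The object is the robot's own cart, and the photometer arm is at (550,185). The straight path clears both.

```bash
python3 -m inch '[-4.22,-3.91,-0.2,0,0,0,1,-4.22,-3.91,-0.2,0,0,0,1,-4.22,-3.91,-0.2,0,0,0,1,-4.22,-3.91,-0.2,0,0,0,1,-4.22,-3.91,-0.2,0,0,0,1,-4.22,-3.91,-0.2,0,0,0,1,-4.22,-3.91,-0.2,0,0,0,1,-4.22,-3.91,-0.2,0,0,0,1,-4.22,-3.91,-0.2,0,0,0,1,-4.22,-3.91,-0.2,0,0,0,1,-4.22,-3.91,-0.2,0,0,0,1,-4.22,-3.91,-0.2,0,0,0,1,-4.22,-3.91,-0.2,0,0,0,1,-4.22,-3.91,-0.2,0,0,0,1,-4.22,-3.91,-0.2,0,0,0,1]' 30 && python3 -m inch '[0,0,0,0,0,-0.187,1,0,0,0,0,0,-0.187,1,0,0,0,0,0,-0.187,1,0,0,0,0,0,-0.187,1,0,0,0,0,0,-0.187,1,0,0,0,0,0,-0.187,1,0,0,0,0,0,-0.187,1,0,0,0,0,0,-0.187,1,0,0,0,0,0,-0.187,1,0,0,0,0,0,-0.187,1,0,0,0,0,0,-0.187,1,0,0,0,0,0,-0.187,1,0,0,0,0,0,-0.187,1,0,0,0,0,0,0,1]'
python3 - <<'E'
from h import *
o=ctrl.get_obs(); print(o["time_s"],o["ee_pos"],o["eef_rot"],o["qpos"])
im,d=ctrl.camera("wrist"); cv2.imwrite("pics/w1.png",im[...,::-1])
Z=dict(stop_grip=.023,stop_bar=.0265,notch_first=.018,carton_rack=0,carton_long_centre=.0275,amber_vial_centre=.031,dropper_white_centre=.031)
for l in Z:
    for q in ctrl.place_of("wrist",l)[:2]: print(l,round(q["score"],2),np.round(q["centre"]),atz("wrist",q["centre"],Z[l],o))
hsv=cv2.cvtColor(im,cv2.COLOR_RGB2HSV)
m=(hsv[...,0]<16)&(hsv[...,1]>170)&(hsv[...,2]>60)
P=np.array([atz("wrist",(a,b),.035,o)[:2] for b,a in np.argwhere(m)])
r=np.hypot(*(P-[.484,.3395]).T); b=P[(r>.042)&(r<.11)]
vx,vy,x0,y0=cv2.fitLine(b.astype(np.float32),cv2.DIST_HUBER,0,.001,.001).ravel()
print("bar dir",np.degrees(np.arctan2(vy,vx)),len(b),x0,y0,b[np.argmin(b@[vx,vy])],b[np.argmax(b@[vx,vy])])
E
```

```text
time_s: 2.82
ee_pos: [0.4853, 0.342, 0.201]
eef_rot: [-3.141, -0.0, -1.1]
force: [0.4, -1.6, 0.8]
grip_width: 0.0937
time_s: 4.58
ee_pos: [0.485, 0.34, 0.2009]
eef_rot: [-3.142, 0.0, 1.33]
force: [0.2, -0.5, -0.2]
grip_width: 0.0942
4.575 [0.485  0.34   0.2009] [-3.1415  0.0001  1.3298] [ 0.5495  0.3753  1.3513  0.      1.4151 -0.7803]
stop_grip 0.81 [321. 174.] [0.4845 0.3417 0.023 ]
stop_grip 0.74 [196. 176.] [0.4443 0.177  0.023 ]
stop_bar 0.75 [304. 175.] [0.4797 0.3205 0.0265]
carton_long_centre 0.73 [200. 173.] [0.4413 0.1862 0.0275]
amber_vial_centre 0.72 [327. 142.] [0.4449 0.3595 0.031 ]
dropper_white_centre 0.93 [326. 212.] [0.5327 0.3368 0.031 ]
dropper_white_centre 0.5 [274. 298.] [0.6485 0.2297 0.031 ]
bar dir -12.641233 311 0.47406328 0.325149 [0.3904 0.3416] [0.5697 0.2992]
```

View pics/w1.png

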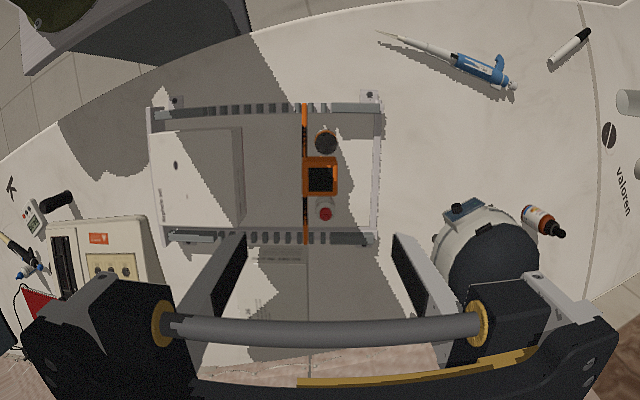

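The wrist view shows the block at (320,178), bar at col 304, vial at (327,142), dropper at (326,212) and the carton edge at col 242. All agree with the estimates. Descending with partly open fingers, then gripping.

```bash
python3 -m inch '[0.08,-0.07,3,0,0,0,0.72,0,0,4,0,0,0,0.72,0,0,4,0,0,0,0.72,0,0,3.5,0,0,0,0.72,0,0,2.5,0,0,0,0.72,0,0,1.9,0,0,0,0.72,0,0,0,0,0,0,0.72,0,0,0,0,0,0,0.72]' 30 && python3 -m inch '[0,0,0,0,0,0,0.4,0,0,0,0,0,0,0.4,0,0,0,0,0,0,0.4,0,0,0,0,0,0,0.4,0,0,0,0,0,0,0.4,0,0,0,0,0,0,0.4]' 30
```

```text
time_s: 5.98
ee_pos: [0.4851, 0.3413, 0.013]
eef_rot: [3.141, -0.001, 1.331]
force: [0.2, 0.8, 0.2]
grip_width: 0.0676
time_s: 6.72
ee_pos: [0.4845, 0.341, 0.0119]
eef_rot: [-3.142, 0.0, 1.331]
force: [-0.9, -0.9, 0.2]
grip_width: 0.0375
```

Run:
```python
from h import *
im,d=ctrl.camera("wrist"); cv2.imwrite("pics/w2.png",cv2.resize(im[60:300,160:480,::-1],(640,480)))
o=ctrl.get_obs();print(o["grip_width"],o["ee_pos"],o["time_s"])
```

```text
0.03712626081610622 [0.4845 0.3409 0.0119] 6.775
```

View pics/w2.png

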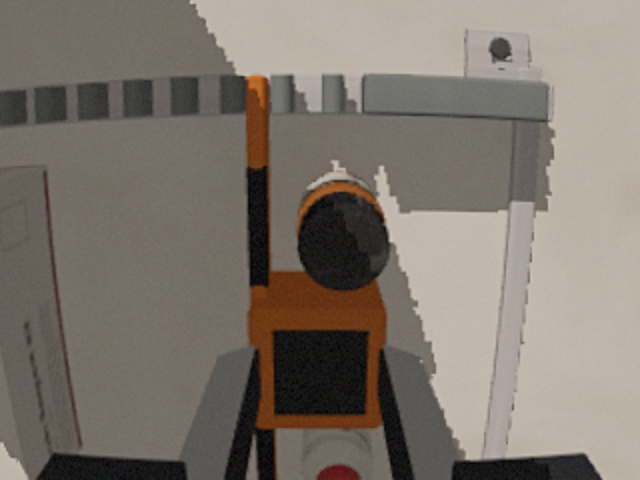

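The fingers appear to flank the block at (250-385, 350-420), but the width reads below 44 mm. I'll command the jaws fully shut to see where they stop.

```bash
python3 -m inch '[0,0,0,0,0,0,0,0,0,0,0,0,0,0,0,0,0,0,0,0,0]' 30
```

```text
time_s: 7.15
ee_pos: [0.4846, 0.341, 0.012]
eef_rot: [3.142, -0.0, 1.331]
force: [-0.7, 0.3, 0.4]
grip_width: 0.0112
```

Run:
```python
from h import *
im,d=ctrl.camera("wrist"); cv2.imwrite("pics/w3.png",cv2.resize(im[160:320,200:440,::-1],(600,400)))
o=ctrl.get_obs();print(o["grip_width"],o["force"],o["time_s"])
```

```text
0.007400461402874304 [-1.0536  0.4486  0.7232] 7.2
```

View pics/w3.png

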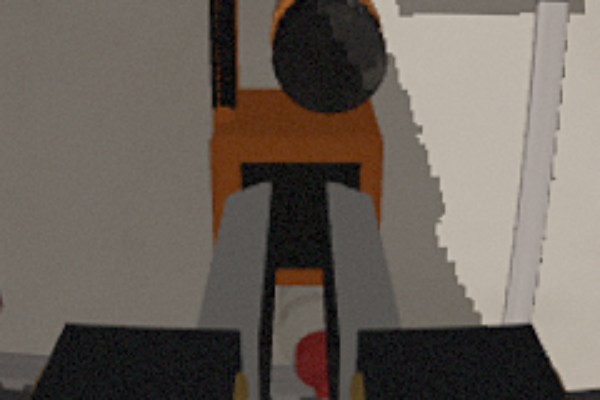

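Run:
```python
from h import *
o=ctrl.get_obs();im,d=ctrl.camera("wrist")
p=ctrl.camera_params("wrist");f=200/np.tan(np.radians(p["vertical_fov"])/2)
T=np.eye(4);T[:3,:3]=R.from_euler("xyz",o["eef_rot"]).as_matrix();T[:3,3]=o["ee_pos"];M=T@p["mount"]
def w(c,r):
    a,b=ray("wrist",(c,r),o); k=d[r,c]/(M[:3,2]@b); return a+b*k
for n,c,r in[("block top",318,228),("orange front",320,204),("bar?",320,208),("block rim L",289,218),("rim R",350,218),("fingerL",303,245),("fingerR",340,245),("bench",260,250),("vial",331,185),("carton",170,250),("carton",180,230)]: print(n,d[r,c],w(c,r),im[r,c])
print(o["grip_width"],o["time_s"],o["ee_pos"],o["force"])
im,d=ctrl.camera("top")
print([(q["score"],q["centre"]) for q in ctrl.place_of("top","stop_grip")])
```

```text
block top 0.19244505 [0.4722 0.3428 0.0462] [16 11 23]
orange front 0.20898846 [0.4634 0.3463 0.0261] [100  53  16]
bar? 0.2033791 [0.4642 0.3461 0.0322] [97 47 21]
block rim L 0.19107659 [0.4617 0.3269 0.0456] [106  55  17]
rim R 0.19113883 [0.4707 0.3636 0.0456] [107  55  26]
fingerL 0.17534831 [0.473  0.3338 0.0649] [88 86 82]
fingerR 0.17496935 [0.4779 0.3544 0.0653] [88 87 87]
bench 0.24862437 [ 0.4985  0.2872 -0.0008] [113 109 101]
vial 0.16834241 [0.4433 0.3572 0.0618] [28 29 33]
carton 0.199793 [0.466  0.2365 0.0443] [96 89 84]
carton 0.21640763 [0.459  0.239  0.0247] [103  96  88]
0.007400461402874304 7.2 [0.4845 0.3409 0.0119] [-1.0536  0.4486  0.7232]
[]
```

Run:
```python
from h import *
o=ctrl.get_obs();im,d=ctrl.camera("wrist")
p=ctrl.camera_params("wrist")
T=np.eye(4);T[:3,:3]=R.from_euler("xyz",o["eef_rot"]).as_matrix();T[:3,3]=o["ee_pos"];M=T@p["mount"];Ti=np.linalg.inv(T)
for c in(303,338):
  for r in range(226,270,4):
    a,b=ray("wrist",(c,r),o); q=a+b*d[r,c]/(M[:3,2]@b); print(c,r,im[r,c],"world z %.4f"%q[2],"tool",(Ti@[*q,1])[:3]*1000)
print(o["grip_width"],o["force"],o["moment"],o["time_s"])
```

```text
303 226 [20 20 22] world z 0.0475 tool [-10.3733 -14.2912 -35.5264]
303 230 [25 22 18] world z 0.0455 tool [-10.5343 -10.7965 -33.5407]
303 234 [19 17 19] world z 0.0460 tool [-10.5547  -8.2979 -34.0921]
303 238 [89 87 83] world z 0.0556 tool [-10.0637  -9.7822 -43.6625]
303 242 [88 85 81] world z 0.0611 tool [ -9.802   -9.6591 -49.1485]
303 246 [83 81 80] world z 0.0672 tool [ -9.5023  -9.9763 -55.2649]
303 250 [85 83 80] world z 0.0723 tool [ -9.2581  -9.967  -60.3828]
303 254 [86 85 78] world z 0.0758 tool [ -9.1097  -9.2402 -63.8215]
303 258 [85 83 80] world z 0.0823 tool [ -8.7782 -10.2238 -70.3787]
303 262 [85 84 78] world z 0.0861 tool [ -8.6071  -9.8946 -74.1608]
303 266 [87 84 81] world z 0.0895 tool [ -8.4564  -9.4553 -77.5763]
338 226 [18 17 24] world z 0.0466 tool [ 11.308  -13.9152 -34.6177]
338 230 [25 25 21] world z 0.0455 tool [ 11.4322 -10.7978 -33.5825]
338 234 [25 22 22] world z 0.0454 tool [ 11.4959  -8.0276 -33.5001]
338 238 [94 93 90] world z 0.0557 tool [ 10.8738  -9.8037 -43.7499]
338 242 [86 85 83] world z 0.0611 tool [ 10.5669  -9.6712 -49.2133]
338 246 [91 88 83] world z 0.0670 tool [ 10.2324  -9.8597 -55.0572]
338 250 [88 85 82] world z 0.0710 tool [ 10.021   -9.2941 -59.0487]
338 254 [84 80 78] world z 0.0756 tool [  9.7658  -9.1422 -63.6657]
338 258 [83 79 79] world z 0.0815 tool [  9.4233  -9.7635 -69.5355]
338 262 [85 82 79] world z 0.0859 tool [  9.18    -9.7461 -73.9223]
338 266 [88 87 86] world z 0.0909 tool [  8.8907 -10.198  -78.9477]
0.00038351522140648843 [-0.2516  0.5038  0.1668] [ 0.0591 -0.1313 -0.0364] 7.35
```

The jaws have shut to 0 with no force, so they're either passing over or through the block. I'll raise and check where the fingers really end in the tool frame.

```bash
python3 -m inch '[0,0,-3,0,0,0,0,0,0,-4,0,0,0,0,0,0,0,0,0,0,0]'
python3 - <<'E'
from h import *
o=ctrl.get_obs();im,d=ctrl.camera("wrist");cv2.imwrite("pics/w4.png",cv2.resize(im[130:330,170:470,::-1],(600,400)))
p=ctrl.camera_params("wrist")
T=np.eye(4);T[:3,:3]=R.from_euler("xyz",o["eef_rot"]).as_matrix();T[:3,3]=o["ee_pos"];M=T@p["mount"];Ti=np.linalg.inv(T)
for c in(312,):
  for r in range(196,270,5):
    a,b=ray("wrist",(c,r),o); q=a+b*d[r,c]/(M[:3,2]@b); print(c,r,im[r,c],"world",q,"tool",(Ti@[*q,1])[:3]*1000)
print(o["grip_width"],o["ee_pos"],o["force"],o["time_s"])
E
```

```text
time_s: 7.78
ee_pos: [0.4859, 0.3418, 0.0849]
eef_rot: [3.138, -0.004, 1.331]
force: [0.4, -0.2, -0.6]
grip_width: 0.0004
312 196 [ 7 17 11] world [0.4723 0.3386 0.0476] tool [ -6.4065 -12.5185  37.2927]
312 201 [23 28 16] world [0.4773 0.3373 0.0452] tool [-6.494  -7.386  39.6616]
312 206 [15 15 20] world [0.4811 0.3364 0.047 ] tool [-6.4845 -3.4559 37.9298]
312 211 [18 13 16] world [0.4857 0.3352 0.0464] tool [-6.5322  1.253  38.5158]
312 216 [23 22 17] world [0.49   0.3342 0.0467] tool [-6.5596  5.7093 38.2033]
312 221 [6 9 4] world [0.4948 0.3329 0.0459] tool [-6.6166 10.6433 39.041 ]
312 226 [109  58  26] world [0.4998 0.3317 0.0449] tool [-6.6811 15.7571 40.1097]
312 231 [96 69 53] world [0.521  0.3255 0.0038] tool [-7.7452 37.6694 81.2945]
312 236 [78 76 74] world [0.4752 0.3393 0.1251] tool [ -4.7525  -9.5899 -40.1812]
312 241 [82 78 78] world [0.4755 0.3394 0.1319] tool [ -4.6108  -9.3272 -46.9708]
312 246 [85 82 79] world [0.4744 0.3398 0.141 ] tool [ -4.4077 -10.4086 -56.137 ]
312 251 [82 81 79] world [0.4755 0.3396 0.1452] tool [ -4.3312  -9.3151 -60.2648]
312 256 [85 82 77] world [0.4753 0.3398 0.1517] tool [ -4.1931  -9.5605 -66.7681]
312 261 [79 81 74] world [0.475  0.34   0.1578] tool [ -4.0637  -9.8124 -72.8801]
312 266 [84 81 80] world [0.4751 0.3401 0.163 ] tool [ -3.9562  -9.775  -78.1059]
0.00042314104745067114 [0.4859 0.3418 0.0849] [ 0.3604 -0.1729 -0.5582] 7.775
```

View pics/w4.png

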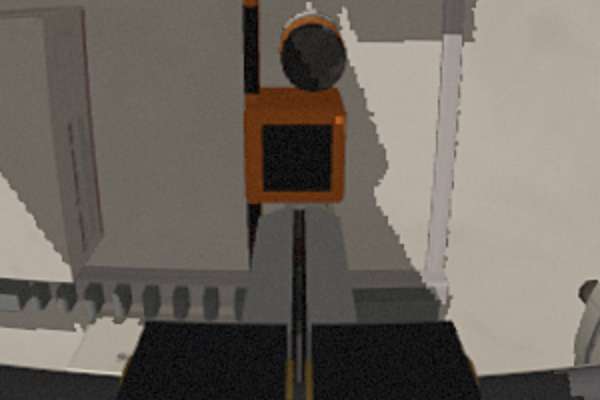

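The visible fingers end at tool z ≈ -38 mm, so the real tips are about 38 mm short of the reported TCP. That's why the jaws shut just above the block. I'll measure the tips and gripper body exactly before going lower.

```bash
python3 -m inch '[0,0,0,0,0,0,0.72,0,0,0,0,0,0,0.72,0,0,0,0,0,0,0.72,0,0,0,0,0,0,0.72,0,0,0,0,0,0,0.72,0,0,0,0,0,0,0.72]'
cat >> h.py <<'E'
def cloud():
    o=ctrl.get_obs();im,d=ctrl.camera("wrist");p=ctrl.camera_params("wrist");f=200/np.tan(np.radians(p["vertical_fov"])/2)
    v,u=np.mgrid[:400,:640];x,y=u-p["cx"],v-p["cy"];r=np.hypot(x,y)+1e-9;t=r/f
    k=np.tan(t)/r*d; C=np.stack([x*k,y*k,d,np.ones_like(d)],-1); C[d<=0]=np.nan
    To=C@p["mount"].T; T=np.eye(4);T[:3,:3]=R.from_euler("xyz",o["eef_rot"]).as_matrix();T[:3,3]=o["ee_pos"]
    return o,im,To[...,:3],(To@T.T)[...,:3]
E
python3 - <<'E'
from h import *
o,im,T,W=cloud(); T=T*1000
print(o["ee_pos"],o["grip_width"])
m=(T[...,2]<-20)&(T[...,2]>-200)&(abs(T[...,1])<90)
for x0 in range(-100,100,8):
    q=T[m&(T[...,0]>=x0)&(T[...,0]<x0+8)]
    if len(q)>5: print(x0,len(q),"zmax %.1f"%np.percentile(q[:,2],99.5),"y %.1f..%.1f"%(q[:,1].min(),q[:,1].max()))
for y0 in range(-90,90,12):
    q=T[m&(T[...,1]>=y0)&(T[...,1]<y0+12)]
    if len(q)>5: print("y",y0,len(q),"zmax %.1f"%np.percentile(q[:,2],99.5),"x",q[:,0].min(),q[:,0].max())
E
```

```text
time_s: 8.57
ee_pos: [0.4845, 0.341, 0.0819]
eef_rot: [-3.142, -0.0, 1.331]
force: [-0.1, 0.3, 0.6]
grip_width: 0.0569
[0.4845 0.341  0.0819] 0.05693172333189655
-92 514 zmax -155.3 y -35.1..-3.6
-84 1769 zmax -133.8 y -35.8..-6.6
-76 4893 zmax -132.2 y -35.8..17.0
-68 2344 zmax -143.7 y -35.9..-13.3
-60 1323 zmax -144.2 y -33.0..-12.3
-52 2773 zmax -136.5 y -34.7..-11.4
-44 3724 zmax -43.6 y -35.2..-8.2
-36 6386 zmax -37.3 y -35.0..10.9
-28 1475 zmax -142.7 y -29.5..-17.8
-20 1571 zmax -142.6 y -29.3..-17.6
-12 1547 zmax -142.7 y -29.5..-17.2
-4 1527 zmax -142.8 y -29.5..-17.5
4 1548 zmax -142.7 y -29.5..-17.3
12 1557 zmax -142.9 y -29.6..-17.5
20 1871 zmax -37.6 y -32.3..8.2
28 6409 zmax -38.2 y -34.7..10.8
36 3561 zmax -45.5 y -34.8..-8.5
44 2589 zmax -136.7 y -34.8..-17.4
52 1538 zmax -143.7 y -33.8..-16.0
60 2259 zmax -143.2 y -36.2..-12.6
68 4822 zmax -132.3 y -35.8..9.0
76 1686 zmax -133.8 y -36.1..-5.8
84 374 zmax -155.3 y -35.0..-3.1
y -42 15114 zmax -133.7 x -88.21705858718107 87.39648002081945
y -30 30606 zmax -134.2 x -90.58195845371112 88.40534631000226
y -18 8861 zmax -37.6 x -89.65512173461936 88.03345069341883
y -6 2982 zmax -36.6 x -89.3511556262743 88.5759705531717
y 6 497 zmax -38.4 x -74.21705737348259 72.88741847143834
y 54 218 zmax -20.0 x 227.876972463375 274.8213722179854
y 66 197 zmax -20.1 x 235.97965424758524 290.1766566080054
y 78 27 zmax -20.1 x 280.93626307241163 296.67681294074663
```

All the gripper geometry is shifted 36–37 mm up the tool axis: tips at -37, body at -133, which matches the stated 97 mm between them. I'll take the true tip height as ee_z + 0.0365 and descend that much lower.

```bash
python3 -m inch '[0,0,0,0,0,0,0.72,0,0,3,0,0,0,0.72,0,0,3,0,0,0,0.72,0,0,2.5,0,0,0,0.72,0,0,1.4,0,0,0,0.72,0,0,0.8,0,0,0,0.72,0,0,0,0,0,0,0.72]' 30 && python3 -m inch '[0,0,0,0,0,0,0.3,0,0,0,0,0,0,0.3,0,0,0,0,0,0,0.3,0,0,0,0,0,0,0.3,0,0,0,0,0,0,0.3]' 30
```

```text
time_s: 9.5
ee_pos: [0.4846, 0.341, -0.0249]
eef_rot: [3.142, -0.0, 1.331]
force: [-0.5, 0.8, 0.6]
grip_width: 0.0674
time_s: 10.12
ee_pos: [0.4848, 0.3411, -0.0246]
eef_rot: [3.141, -0.0, 1.331]
force: [-0.3, -0.6, 5.5]
grip_width: 0.0438
```

Gripped at 43.8 mm. Lift 30 mm, go -48 mm along the rack, and lower part-way.

```bash
python3 -m inch '[0,0,-1,0,0,0,0.3,0,0,-1,0,0,0,0.3,0,0,-1,0,0,0,0.3,-1.2,0,0,0,0,0,0.3,-1.2,0,0,0,0,0,0.3,-1.2,0,0,0,0,0,0.3,-1.2,0,0,0,0,0,0.3,0,0,0,0,0,0,0.3,0,0,1,0,0,0,0.3,0,0,0.5,0,0,0,0.3,0,0,0.3,0,0,0,0.3,0,0,0,0,0,0,0.3]' 30
python3 - <<'E'
from h import *
o,im,T,W=cloud()
cv2.imwrite("pics/w5.png",cv2.resize(im[90:290,180:480,::-1],(600,400)))
hsv=cv2.cvtColor(im,cv2.COLOR_RGB2HSV);m=(hsv[...,0]<16)&(hsv[...,1]>150)&(hsv[...,2]>50)
m[:,:]&=(np.hypot(W[...,0]-o["ee_pos"][0],W[...,1]-o["ee_pos"][1])<.12)
b=W[m];print("orange z 95%",np.percentile(b[:,2],95),o["force"],o["grip_width"],o["ee_pos"])
E
```

```text
time_s: 11.62
ee_pos: [0.473, 0.2944, -0.0134]
eef_rot: [-3.141, 0.0, 1.331]
force: [0.0, -1.4, -0.9]
grip_width: 0.0438
orange z 95% 0.05746565973861497 [ 0.0354 -1.4176 -0.8912] 0.04376504261839286 [ 0.473   0.2944 -0.0134]
```

View pics/w5.png

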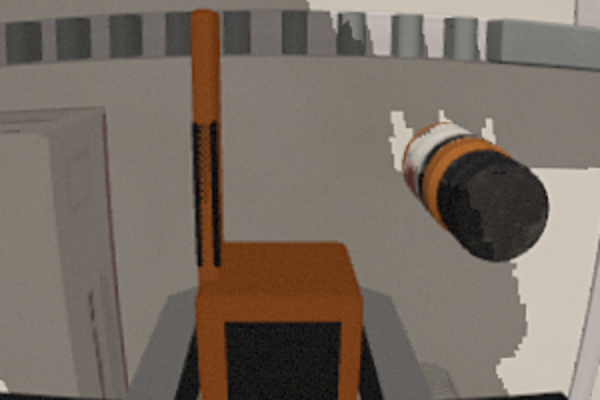

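The stop is held square with the bar over the rail at col ~206, the carton edge at col ~105 and the vial undisturbed. Lowering into this pair.

```bash
python3 -m inch '[0,0,0.4,0,0,0,0.3,0,0,0.4,0,0,0,0.3,0,0,0.4,0,0,0,0.3,0,0,0,0,0,0,0.3]' 30
```

```text
time_s: 12.18
ee_pos: [0.4733, 0.2943, -0.0248]
eef_rot: [3.141, -0.0, 1.331]
force: [-2.5, -1.1, 4.1]
grip_width: 0.044
```

Seated (same height as at the start). Release, rise, turn 90°, and check from above.

```bash
python3 -m inch '[0,0,0,0,0,0,0.66,0,0,0,0,0,0,0.66,0,0,0,0,0,0,0.66,0,0,0,0,0,0,0.66,0,0,-2,0,0,0,0.66,0,0,-3,0,0,0,0.66,0,0,-4,0,0,0,0.7,0,0,0,0,0,0.187,0.8,0,0,0,0,0,0.187,0.8,0,0,0,0,0,0.187,0.8,0,0,0,0,0,0.187,0.8,0,0,0,0,0,0.187,0.8,0,0,0,0,0,0.187,0.8,0,0,0,0,0,0.187,0.8,0,0,0,0,0,0.187,0.8,0,0,0,0,0,0.075,0.8,0,0,0,0,0,0,0.8,0,0,0,0,0,0,0.8]' 30
python3 - <<'E'
from h import *
o,im,T,W=cloud()
cv2.imwrite("pics/w6.png",im[60:360,120:520,::-1])
hsv=cv2.cvtColor(im,cv2.COLOR_RGB2HSV);m=(hsv[...,0]<18)&(hsv[...,1]>120)&(hsv[...,2]>40)
t=T*1000; m&=(abs(t[...,1])<60)&(abs(t[...,0])<110)&(W[...,2]>.03)&(W[...,2]<.052)
q=t[m]; bl=q[W[m][:,2]>.0425]; print("block tool x",np.percentile(bl[:,0],[2,98]),"y",np.percentile(bl[:,1],[2,98]),len(bl))
bar=q[(W[m][:,2]<.038)&(W[m][:,2]>.032)&(q[:,1]>8)]
if len(bar)>20: print("bar",np.polyfit(bar[:,0],bar[:,1],1),bar[:,0].min(),bar[:,0].max(),len(bar))
print(o["ee_pos"],o["eef_rot"],o["qpos"])
for l,z in dict(stop_grip=.023,stop_bar=.0265,amber_vial_centre=.031,dropper_white_centre=.031,carton_long_centre=.0275).items():
    for r in ctrl.place_of("wrist",l)[:1]: print(l,round(r["score"],2),np.round(r["centre"]),atz("wrist",r["centre"],z,o))
E
```

```text
time_s: 14.42
ee_pos: [0.4731, 0.2943, 0.0649]
eef_rot: [3.142, 0.0, -0.238]
force: [0.2, 0.4, 0.5]
grip_width: 0.0752
block tool x [-20.9191  41.0772] y [-56.1759  20.5615] 1501
bar [ 0.001  18.3353] -91.93638659555528 92.60178711138798 526
[0.4731 0.2943 0.0649] [ 3.1416  0.     -0.2381] [ 0.4907  0.4244  1.6127 -0.      1.1046  0.7289]
stop_grip 0.6 [322. 206.] [0.4762 0.2951 0.023 ]
stop_bar 0.96 [319. 232.] [0.4681 0.274  0.0265]
amber_vial_centre 0.89 [265. 147.] [0.4436 0.3572 0.031 ]
dropper_white_centre 0.66 [374. 151.] [0.5287 0.3331 0.031 ]
```

View pics/w6.png

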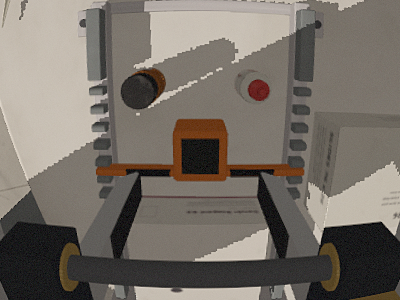

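The view shows the bar square (slope 0.001 rad), centred across, with both bottles standing at about (140,90) and (255,88). Descend and grip along x behind the bar.

```bash
python3 -m inch '[0.03,-0.25,2,0,0,0,0.8,0,0,2.5,0,0,0,0.8,0,0,2.2,0,0,0,0.8,0,0,1.4,0,0,0,0.8,0,0,0.8,0,0,0,0.8,0,0,0,0,0,0,0.8,0,0,0,0,0,0,0.3,0,0,0,0,0,0,0.3,0,0,0,0,0,0,0.3,0,0,0,0,0,0,0.3,0,0,0,0,0,0,0.3,0,0,0,0,0,0,0.3]' 30
```

```text
time_s: 16.23
ee_pos: [0.4741, 0.2968, -0.0238]
eef_rot: [-3.141, -0.0, -0.24]
force: [-1.2, -0.6, 3.5]
grip_width: 0.0437
```

```bash
python3 -m inch '[0,0,-1,0,0,0,0.3,0,0,-1,0,0,0,0.3,0,0,-1,0,0,0,0.3,0,0.8,0,0,0,0,0.3,0,0.8,0,0,0,0,0.3,0,0.6,0,0,0,0,0.3,0,0.5,0,0,0,0,0.3,0,0.3,0,0,0,0,0.3,0,0.2,0,0,0,0,0.3,0,0,0,0,0,0,0.3,0,0,1,0,0,0,0.3,0,0,0.4,0,0,0,0.3,0,0,0,0,0,0,0.3]' 30
python3 - <<'E'
from h import *
o,im,T,W=cloud()
cv2.imwrite("pics/w7.png",cv2.resize(im[120:300,180:460,::-1],(700,450)))
t=T*1000
hsv=cv2.cvtColor(im,cv2.COLOR_RGB2HSV);m=(hsv[...,0]<18)&(hsv[...,1]>120)&(hsv[...,2]>40)&(W[...,2]>.046)&(W[...,2]<.053)&(t[...,1]>8)&(t[...,1]<40)&(abs(t[...,0])<110)
b=t[m]
if len(b)>20: print("bar",np.polyfit(b[:,0],b[:,1],1),b[:,0].min(),b[:,0].max(),np.percentile(b[:,1],[3,97]))
c=(W[...,2]>.051)&(W[...,2]<.059)&(t[...,1]>24)&(t[...,1]<120)&(abs(t[...,0])<70)&~m&(t[...,2]>-36)
print("carton top y min by x",[(x0,round(float(np.percentile(t[c&(abs(t[...,0]-x0)<8)][:,1],3)),1)) for x0 in(-50,-30,0,30,50) if (c&(abs(t[...,0]-x0)<8)).sum()>10])
print(o["ee_pos"],o["force"],o["time_s"])
E
```

```text
time_s: 17.85
ee_pos: [0.4661, 0.2655, -0.0087]
eef_rot: [3.141, 0.001, -0.24]
force: [0.2, 0.3, -1.2]
grip_width: 0.0435
bar [ 0.0001 19.3099] -93.18133616061726 92.3836882383203 [18.1679 22.9008]
carton top y min by x []
[ 0.4661  0.2655 -0.0087] [ 0.151   0.2835 -1.178 ] 17.85
```

View pics/w7.png

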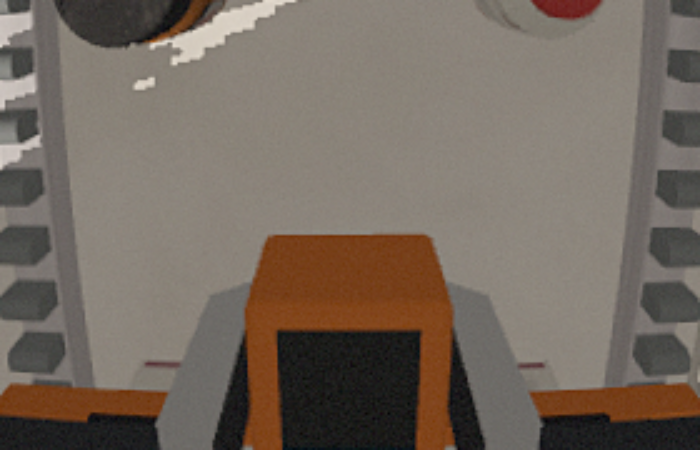

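Bar is held square ahead of the carton. The red line at row 363 is the carton's bottom edge, seen under the raised bar. Displacement was 32.3 mm. Lowering.

```bash
python3 -m inch '[0,0,0.4,0,0,0,0.3,0,0,0.4,0,0,0,0.3,0,0,0.4,0,0,0,0.3,0,0,0.4,0,0,0,0.3,0,0,0,0,0,0,0.3]' 30
```

```text
time_s: 18.52
ee_pos: [0.4665, 0.2657, -0.024]
eef_rot: [-3.141, -0.0, -0.24]
force: [-1.1, 0.5, 2.2]
grip_width: 0.0437
```

```bash
python3 -m inch '[0,0,0,0,0,0,0.66,0,0,0,0,0,0,0.66,0,0,0,0,0,0,0.66,0,0,0,0,0,0,0.66,0,0,-2,0,0,0,0.66,0,-0.5,-4,0,0,0,0.66,0,-2,-5,0,0,0,0.66,0,-2,-5,0,0,0,0.66,0,-2,-3,0,0,0,0.66,0,0,0,0,0,0,0.66,0,0,0,0,0,0,0.66]' 30
python3 - <<'E'
from h import *
o,im,T,W=cloud()
cv2.imwrite("pics/w8.png",cv2.resize(im[100:340,160:480,::-1],(640,480)))
hsv=cv2.cvtColor(im,cv2.COLOR_RGB2HSV);m=(hsv[...,0]<18)&(hsv[...,1]>120)&(hsv[...,2]>40)
yaw=-np.radians(13.75);ey=np.array([-np.sin(yaw),np.cos(yaw)]);ex=np.array([np.cos(yaw),np.sin(yaw)])
# rack origin from carton-free data: parked grip (0.4848,0.3411) at rack (0,82.5mm)
O=np.array([.4848,.3411])-.0825*ey
rx=(W[...,:2]-O)@ex*1000; ry=(W[...,:2]-O)@ey*1000
b=m&(W[...,2]>.03)&(W[...,2]<.038)&(abs(ry+16)<12)&(abs(rx)>26)&(abs(rx)<100)
print("bar ry=",np.polyfit(rx[b],ry[b],1),"rx",rx[b].min(),rx[b].max(),"z med",np.median(W[b][:,2]),b.sum())
for s in(-1,1): q=b&(s*rx>60); print(s,np.median(W[q][:,2]),np.median(ry[q]))
k=(abs(rx)<70)&(ry<-18)&(ry>-120)&(W[...,2]>.051)&(W[...,2]<.06); print("carton edge ry",[round(float(np.percentile(ry[k&(abs(rx-x)<8)],97)),1) for x in(-50,50) if (k&(abs(rx-x)<8)).sum()>10])
bt=(abs(rx)<18)&(abs(ry-2.5)<18)&(W[...,2]>.04)&(W[...,2]<.055);print("block top z",np.median(W[bt][:,2]))
for l,z in dict(stop_grip=.023,stop_bar=.0265,amber_vial_centre=.031,dropper_white_centre=.031,carton_long_centre=.0275,carton_tall_centre=.0295).items():
    for r in ctrl.place_of("wrist",l)[:1]: p=atz("wrist",r["centre"],z,o); print(l,round(r["score"],2),np.round(r["centre"]),p,"rack",(p[:2]-O)@ex,(p[:2]-O)@ey)
print(o["ee_pos"],o["time_s"])
E
```

```text
time_s: 19.9
ee_pos: [0.4814, 0.3281, 0.1646]
eef_rot: [3.14, 0.001, -0.24]
force: [-0.7, -0.3, -1.3]
grip_width: 0.0621
bar ry= [ -0.0186 -14.7268] rx -58.928494842172334 59.00004197631472 z med 0.03327732756561111 41
-1 nan nan
1 nan nan
carton edge ry [-24.4, -24.4]
block top z 0.04605941055069806
stop_grip 0.65 [323. 232.] [0.4705 0.2637 0.023 ] rack 0.004501952012262883 0.003870394581739709
stop_bar 0.62 [460. 226.] [0.6477 0.2278 0.0265] rack 0.1851135121376429 0.011203508319467145
amber_vial_centre 0.61 [280. 166.] [0.4423 0.3578 0.031 ] rack -0.0452431144487154 0.0886133686892457
dropper_white_centre 0.93 [357. 168.] [0.5276 0.3345 0.031 ] rack 0.0431767926344353 0.08624312515628887
carton_long_centre 0.84 [316. 294.] [0.4405 0.179  0.0275] rack -0.0045433806015559965 -0.08550284486129106
carton_tall_centre 0.57 [462. 226.] [0.6494 0.2293 0.0295] rack 0.18643776851095428 0.013043626790413548
[0.4814 0.3281 0.1646] 19.9
  return _methods._mean(a, axis=axis, dtype=dtype,
  ret = ret.dtype.type(ret / rcount)
```

View pics/w8.png

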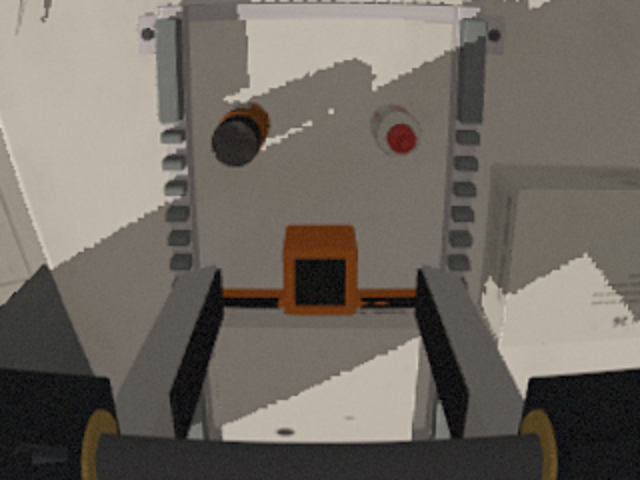

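The block is down (top at 46 mm). The bar ends are hidden by the fingers, so I'll back off and check the bar against the tooth positions.

```bash
python3 -m inch '[0,-2,-3,0,0,0,1,0,-2,-3,0,0,0,1,0,-2,0,0,0,0,1,0,0,0,0,0,0,1,0,0,0,0,0,0,1]' 30
python3 - <<'E'
from h import *
o,im,T,W=cloud()
hsv=cv2.cvtColor(im,cv2.COLOR_RGB2HSV);m=(hsv[...,0]<18)&(hsv[...,1]>120)&(hsv[...,2]>40)
yaw=-np.radians(13.75);ey=np.array([-np.sin(yaw),np.cos(yaw)]);ex=np.array([np.cos(yaw),np.sin(yaw)])
O=np.array([.4848,.3411])-.0825*ey
rx=(W[...,:2]-O)@ex*1000; ry=(W[...,:2]-O)@ey*1000
b=m&(W[...,2]>.028)&(W[...,2]<.040)&(abs(ry+16)<22)&(abs(rx)>26)&(abs(rx)<100)
for s in(-1,1):
    q=b&(s*rx>0); print("bar side",s,q.sum(),"rx",np.percentile(rx[q],[1,99]),"ry",np.percentile(ry[q],[5,50,95]),"z",np.percentile(W[q][:,2],90))
    t=(abs(s*rx-87)<6)&(W[...,2]>.029)&(W[...,2]<.036)&~m
    h,_=np.histogram(ry[t],np.arange(-100,160,4)); print({int(-98+4*i):int(v) for i,v in enumerate(h) if v})
print("bar fit",np.polyfit(rx[b],ry[b],1))
im,d=ctrl.camera("top");cv2.imwrite("pics/t9.png",cv2.resize(im[150:320,230:420,::-1],(760,680))[:600])
a=im[150:320,230:420,::-1];cv2.imwrite("pics/t9.png",cv2.resize(a,None,fx=3.4,fy=3.4))
for l,z in dict(stop_grip=.023,stop_bar=.0265,amber_vial_centre=.031,dropper_white_centre=.031,carton_long_centre=.0275,carton_tall_centre=.0295).items():
    for r in ctrl.place_of("top",l)[:1]: print(l,round(r["score"],2),np.round(r["centre"]),atz("top",r["centre"],z))
o=ctrl.get_obs();print(o["ee_pos"],o["time_s"],o["joint_vel"])
E
```

```text
time_s: 20.88
ee_pos: [0.4959, 0.3864, 0.2254]
eef_rot: [3.141, 0.001, -0.24]
force: [0.1, -0.5, -0.1]
grip_width: 0.0936
bar side -1 109 rx [-91.3077 -28.8016] ry [-18.1197 -14.425  -12.7167] z 0.03460730506278538
{-98: 15, -94: 14, -90: 15, -86: 13, -82: 14, -78: 15, -74: 15, -70: 13, -66: 21, -58: 14, -54: 14, -42: 14, -38: 12, -30: 2, -26: 16, -22: 11, -18: 1, -14: 4, -10: 17, -6: 15, 6: 19, 10: 11, 18: 5, 22: 16, 26: 16, 38: 19, 42: 13, 50: 8, 54: 17, 58: 15, 66: 2, 70: 21, 74: 17, 82: 1, 86: 21, 90: 7, 98: 24, 102: 22, 106: 16, 110: 20, 114: 24, 118: 24, 122: 24, 126: 24, 130: 21, 134: 19, 138: 21, 142: 23, 146: 24, 150: 24, 154: 26}
bar side 1 124 rx [26.6488 91.789 ] ry [-20.9189 -14.4462 -13.273 ] z 0.03498062196189022
{-98: 13, -94: 14, -90: 12, -86: 14, -82: 14, -78: 16, -74: 16, -70: 16, -66: 17, -58: 20, -54: 11, -46: 7, -42: 12, -38: 16, -26: 22, -22: 7, -14: 2, -10: 22, -6: 9, 6: 23, 10: 7, 18: 7, 22: 19, 26: 13, 38: 18, 42: 7, 50: 7, 54: 23, 58: 10, 66: 2, 70: 22, 74: 15, 86: 24, 90: 8, 98: 26, 102: 24, 106: 19, 110: 23, 114: 27, 118: 26, 122: 26, 126: 27, 130: 22, 134: 25, 138: 21, 142: 27, 146: 25, 150: 27, 154: 27}
bar fit [ -0.0019 -15.2053]
dropper_white_centre 0.2 [349. 169.] [0.6417 0.2286 0.031 ]
carton_long_centre 0.96 [361. 258.] [0.4403 0.1802 0.0275]
carton_tall_centre 0.78 [349. 169.] [0.6431 0.227  0.0295]
[0.4961 0.3869 0.226 ] 21.275 [ 0.0006  0.0013 -0.002  -0.      0.0016 -0.0003]
```

View pics/t9.png

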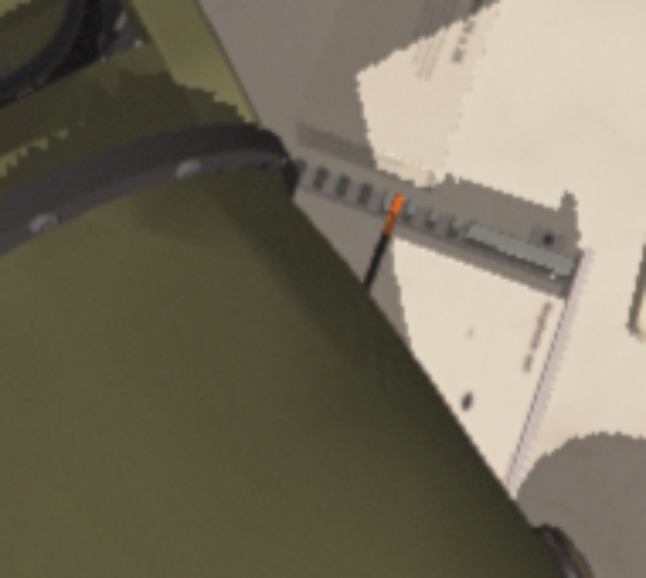

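The bar sits at rack y ≈ -15 to -16 mm, between the teeth at about -8 and -24, so it's in the 32 mm pair. It's square, centred and fully down, with the gripper well clear. Handing in.

```bash
python3 -c "
from station import ctrl
print(ctrl.hand_in())"
```

```text
the job is handed in; nothing more can be done
None
```

The orange stop is in the 32 mm notch pair, the last before the carton, and I handed the job in at about 21 s. `carton_long` is the one in the rack.

**What I did:** I gripped the stop fore and aft, moved it 48 mm and set it down in the 64 mm pair. There I turned the gripper 90°, gripped the block at its sides, moved it another 32 mm, lowered it and released. The gripper then backed well clear.

**Unexpected:** the real fingertips sit about 37 mm short of the reported tool point. My first close therefore shut just above the block without touching it. I measured the offset with the wrist camera's depth and allowed for it from then on.

**Last checks:**

| Check | Result |
|---|---|
| Bar along the rack | Median y about -14.4 mm, fit -15.2 mm; notch centre -16.5 mm |
| Notch | Between the teeth at about -8 and -24 mm, same on both rails |
| Square across | Within 0.002 rad |
| Centred | Bar ends at about ±91.5 mm |
| Fully down | Block top at 46 mm |
| Carton in the rack | Detected within about 1.5 mm of its start |
| Bottles | Both standing, within about 6 mm of where they were first detected |

**Checks that disagreed or failed:**
- **Tall carton:** the final top view put it about 9 mm from the first estimate, but the arm partly covered it. The wrist view just before, with the arm not in the way, agreed to about 4 mm. The robot was never near it.
- **Tooth check:** a first attempt to fit the bar failed because the open fingers hid its ends. Backing off gave the figures above.
- **Final top view:** it did not find the stop or the bottles, which were behind the arm. Those figures come from the wrist camera.

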